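# Demould a set investment muffle: take the ring set apart and set every part on its place

## Robot

A 6-joint arm with a two-finger parallel gripper is mounted at the origin on a cart in front of the work surface, level with it; the furniture and walls round the work are solid. World frame = base frame: x ahead of the robot, y to its left, z up, the work surface at z = 0. Lengths are in m, angles in rad, forces in N, time in s.
With the tool pointing down it reaches from about 0.325 to 0.875 m from the base axis. Payload 4.4 kg.
Tool frame: the origin (TCP) lies at the very end of the fingers, on their centre line; the grasp point (between the pads) lies 19 mm behind it; z points along the fingers, y is the line along which they close (so a half turn about z gives the same grasp; the last joint's range is limited). The gripper opens to 85 mm and grips with 20 to 120 N. Pads are 22 mm wide; open, the fingers measure 114 mm over their backs; the gripper's body (76 mm by 85 mm) begins 54 mm behind the grasp point. The pads swing forward as they close: fully open they stand 13 mm farther back than shut.
Start: joints at [1.06, 0.207, 1.542, -0, 1.393, -0.15], TCP at [0.203, 0.538, 0.231] pointing down, gripper open.
Joint ranges: [-2.73, 2.73], [-0.86, 2.22], [0.23, 2.46], [-1.11, 4.25], [0.08, 2.63], [-2.82, 2.82]. Speed limits (rad/s): [2.79, 2.79, 3.14, 3.14, 3.14, 3.14].

## Interface

Orientations are given as a rotation vector (axis times angle).
In Python, from station import env gives the robot as it stands.
- The arm moves only by the tool send_rows, never from a script. Its argument "moves" is one flat list of numbers, 7 for each row, row after row: the finger opening in mm, from 0 to 85.4, then the shift along the tool's x, y, z in mm, then the turn, a rotation vector about the tool's x, y, z in degrees. In form: [claw, x, y, z, rx, ry, rz, claw, x, y, z, rx, ry, rz, ...]. A call has exactly 5 rows; each row shifts and turns the commanded pose from where the row before left it, along the tool's axes as they then stand; what a row does not reach is not made up. A row lasts 1/10 s, in which the tool goes at most 50 mm and 8.59 degrees, less where a joint would pass 70% of its speed; a pose out of reach is approached as far as the arm can. A call with a gripper value outside its range is refused whole. The fingers move at their own pace and stop on an object; "squeeze" is the grip in N (left out, the last holds). Time passes only in rows, so rows that do not move let the fingers close, or fill a call up. It gives the time, the measured TCP pose, the force, the opening and the grip force at its end, in the units of the state.
- env.sense(): the state, without advancing time (a new reading comes with each control period).
- env.grab_frame(name): name is "scene" or "top" or "wrist"; returns a dict with "image" (420x560x3 uint8, blue, green, red), "fx", "fy", "cx", "cy" (pixels), "eye" and "orientation" of the camera in the world; the wrist camera has in their place "tool_from_camera" (4x4, takes a point from camera to tool coordinates, whose origin is the TCP and whose axes are the flange's). Camera axes: x right, y up, looking along -z (the intrinsics and any distortion apply to the point x, -y, -z); pixel columns grow to the right and rows downward; lengths in m; the calibration is good to about 2 mm. A picture is of the moment at which its call begins: read the wrist's pose just before it. There is no depth.
- env.sign_off(): hands the job in; it is judged then, once.
Trained networks look in the newest picture that a camera, given by its name, has taken for a name from the list of things; names that differ only in an ending like _2 or _b are one class to them, and where a whole thing is asked for, a point or a joint stands for the part that bears it (a point fixed in the world has none). Each returns a list of dicts, best first, with "confidence" (0 to 1); they miss things now and then, are a little off and sometimes report something else, mostly with a low value. They report only what shows in the picture. A call takes as long as a camera call. They do not tell look-alikes from the thing itself.
- env.recognise(camera, target): "bbox" ([left, top, right, bottom] in pixels, round what is visible of it).
- env.masks_of(camera, target): "region" (420x560 bool, what is visible of it) and "bbox" ([left, top, right, bottom] in pixels, round what is visible of it).
The state is a dict: "t": time; "q": joint angles; "dq": joint speeds; "tau": joint torques, N m; "eef_pos": TCP position; "eef_rot": TCP orientation; "contact_force": force on the tool from outside, world axes, zero at the start; "wrist_torque": the same for the moment, N m; "finger_gap": finger opening in m; "gripper_force": force on a finger pad.
Only numpy, scipy, OpenCV 4.12 (cv2) and the standard library are available. Lean on these libraries where they do the work, as an engineer would, in place of code of your own. Each camera call takes 0.05 s, during which the arm holds its last target. There are 200 camera calls.

## Task

The investment in the ring set has hardened: take the set apart from the top down, setting each part on its own place before you take the next. The violet gauge goes over the slim steel pin, the teal ring over the stout wooden post, the cream muffle upright (funnel opening still down) in the middle of the ribbed brown dish - set it down gently, it chips - and the dark base flat on the bottom of the steel tray, cone up. Leave the yellow cast and the red-lidded jar where they are.

Things in the scene. Friction and masses are not known exactly. Their poses are not given: they have to be found in the camera images.
- gauge: violet gauge (cap) on top of the set, round, 25 mm high, 22 mm bore through it. From below: spigot 45 mm dia., 4 mm high; flange 53 mm dia., 4 to 9 mm up; collar 34 mm dia., 9 to 25 mm up (grip it there). Origin: centre of underside, z up. At the start it is 62 mm above the base's origin: flange on the teal ring's rim, spigot inside with 1.5 mm play.
- sleeve: teal ring: rigid plastic tube, 62 mm outside, 48 mm bore, 52 mm high, open at both ends. Origin: centre of its lower end, z up its axis. At the start it stands on the base's flange, 14 mm above the base's origin, round the muffle with 3 mm play; lift it straight up 50 mm to clear the muffle.
- muffle: cream muffle: hard investment cylinder 42 mm dia., 38 mm high, about 0.13 kg, top closed, funnel hole 30 mm wide, 20 mm deep in its underside. Origin: centre of underside, z up. At the start it stands on the base's seat, 22 mm above the base's origin, over the cone with 3 mm play; lift it straight up 20 mm to clear.
- ring_base: dark grey base of the set, loose on the worktop: a flange 70 mm in diameter and 14 mm thick (take it there), on it a seat 44 mm in diameter from 14 to 22 mm up, on that a cone 24 mm wide at its foot, to 38 mm up. Origin at the centre of the flange's underside, z up.
- slim_post: place for the gauge: a fixed steel stand, a round foot 68 mm in diameter and 10 mm thick, a slim upright pin 10 mm in diameter in its middle, its tip 46 mm above the worktop. Origin at the centre of the foot's underside. The gauge's spigot rests on the foot, 10 mm up.
- stout_post: place for the teal ring: a fixed pale wooden stand, a round foot 80 mm in diameter and 10 mm thick, a stout upright post 34 mm in diameter in its middle, its rounded top 50 mm above the worktop. Origin at the centre of the foot's underside. The ring rests on the foot, 10 mm up, round the post.
- burnout_dish: place for the muffle: a fixed round brown fireclay burnout dish, ribbed inside, 96 mm outside, 84 mm inside the rim; the rim is 14 mm high; inside, ribs whose tops are 12 mm above the worktop carry the muffle. Origin at the centre of its underside.
- tray: place for the base: a fixed open rectangular stainless-steel wash tray, 130 mm (its x) by 180 mm (its y) outside, 28 mm high, 31 mm with the rolled rim; walls 3 mm thick, so 124 x 174 mm inside; the floor's top is 3 mm above the worktop. Origin: centre of its underside.
- cast: bystander: yellow plaster dental cast nearer the robot, right of the ring set, 56 x 68 x 32 mm, standing loose; leave it alone. Origin: centre of its underside.
- jar: bystander: white jar with a red lid, 65 mm dia., 84 mm high, standing loose behind the work; leave it alone. Origin: centre of its underside.
Not all that is in view belongs to the job. There is more than one size of the gauge; the job needs the largest.

How it is judged:
By the outcome, as a careful person would: the job done as asked, in the order asked, and still so for the second after the job is handed in, with the robot touching nothing.
It also fails if it takes over 99 s, if anything falls off the work surface, if the arm or the gripper's body presses on something with over 40 N, if the wrist force passes 120 N, or if a joint passes its speed limit or range.

## Working session

There is one attempt and no reset: what is moved stays moved. The work goes in short steps, Python scripts to look and compute and a tool call to move; the robot and the scene stay as the last step left them, time stands still between calls to the robot, and variables do not carry over. Pictures are saved under pics/ and viewed, at most 14 in all, crops included, and the job is handed in when it is done.

Besides the shell and the picture viewer there is one more tool, called after ">>>" as a command line: name --argument value ..., lists and objects as JSON in quotes. send_rows: Moves the arm, as the interface text tells. Its arguments: {"type":"object","properties":{"moves":{"type":"array","items":{"type":"number"}},"squeeze":{"type":"number"}},"required":["moves"]}

```bash
ls; mkdir -p pics
cat > h.py <<'E'
import numpy as np, cv2
from station import env
from scipy.spatial.transform import Rotation as R
def cam(name):
    s=env.sense(); f=env.grab_frame(name)
    K=np.array([[f['fx'],0,f['cx']],[0,f['fy'],f['cy']],[0,0,1.]])
    if 'tool_from_camera' in f:
        T=np.eye(4);T[:3,:3]=R.from_rotvec(s['eef_rot']).as_matrix();T[:3,3]=s['eef_pos'];T=T@np.array(f['tool_from_camera'])
        Rm,e=T[:3,:3],T[:3,3]
    else:
        o=np.array(f['orientation']); Rm=o if o.shape==(3,3) else R.from_rotvec(o).as_matrix() if o.size==3 else R.from_quat(o).as_matrix(); e=np.array(f['eye'])
    return dict(f=f,K=K,R=Rm,e=e,img=f['image'])
def ray(c,u,v,z):
    d=np.linalg.inv(c['K'])@[u,v,1]; d=c['R']@[d[0],-d[1],-d[2]]
    return c['e']+d*(z-c['e'][2])/d[2]
def proj(c,p):
    q=c['R'].T@(np.array(p)-c['e']); q=c['K']@[q[0],-q[1],-q[2]]; return q[:2]/q[2]
E
python3 - <<'E'
from h import *
s=env.sense(); print({k:np.round(v,3) for k,v in s.items()})
for n in ['scene','top','wrist']:
    c=cam(n); cv2.imwrite(f'pics/{n}0.png',c['img'])
    print(n,{k:v for k,v in c['f'].items() if k!='image'})
    for t in ['gauge','sleeve','muffle','ring_base','slim_post','stout_post','burnout_dish','tray','cast','jar']:
        for r in env.recognise(n,t)[:4]: print(t,np.round(r['bbox']),round(r['confidence'],2))
E
```

```text
pics
{'t': np.float64(0.0), 'q': array([ 1.06 ,  0.207,  1.543,  0.   ,  1.393, -0.151]), 'dq': array([-0.   , -0.001,  0.001, -0.001,  0.001, -0.001]), 'tau': array([ 1.0000e-03, -3.8303e+01, -2.9160e+01,  0.0000e+00,  1.1000e-02,
        0.0000e+00]), 'eef_pos': array([0.203, 0.537, 0.23 ]), 'eef_rot': array([-5.63e-01, -3.09e+00,  3.00e-03]), 'contact_force': array([ 0.285, -0.051,  0.122]), 'wrist_torque': array([ 0.02 ,  0.017, -0.016]), 'gripper_force': np.float64(0.0), 'finger_gap': np.float64(0.085)}
scene {'fx': 385.7789043009836, 'fy': 385.7789043009836, 'cx': 281.96593004864116, 'cy': 212.2580362080879, 'eye': array([0.17367296, 0.39828128, 0.75685458]), 'orientation': array([ 0.34126448, -0.81342897, -2.25704053])}
gauge [256. 245. 270. 265.] 0.52
gauge [343. 233. 357. 245.] 0.49
sleeve [293. 250. 318. 282.] 0.7
ring_base [292. 271. 324. 285.] 0.56
ring_base [148. 210. 188. 251.] 0.21
slim_post [228. 217. 254. 239.] 0.7
stout_post [224. 310. 260. 350.] 0.93
burnout_dish [188. 268. 229. 304.] 0.91
cast [382. 220. 410. 242.] 0.91
jar [148. 210. 185. 251.] 0.84
top {'fx': 47
[... 357 characters left out ...]
255. 255. 263.] 0.49
slim_post [229. 151. 262. 188.] 0.57
stout_post [146. 246. 186. 282.] 0.78
burnout_dish [152. 178. 197. 222.] 0.85
tray [355. 141. 445. 210.] 0.82
cast [351. 286. 384. 314.] 0.75
jar [160. 107. 197. 147.] 0.75
wrist {'fx': 296.7308579344704, 'fy': 296.7308579344704, 'cx': 281.2284542690589, 'cy': 208.04066678839703, 'tool_from_camera': array([[ 1.29995054e-03,  9.56062549e-01,  2.93159875e-01,
         7.43912332e-02],
       [ 9.99998829e-01, -1.47969364e-03,  3.91358652e-04,
         6.26641685e-04],
       [ 8.07950153e-04,  2.93159023e-01, -9.56063353e-01,
        -1.42471601e-01],
       [ 0.00000000e+00,  0.00000000e+00,  0.00000000e+00,
         1.00000000e+00]])}
```

Run:
```python
import cv2
a=cv2.imread('pics/top0.png')[90:330,120:460]; cv2.imwrite('pics/top0c.png',cv2.resize(a,None,fx=2.35,fy=2.35,interpolation=cv2.INTER_CUBIC))
```

```text
(no output)
```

View pics/top0c.png

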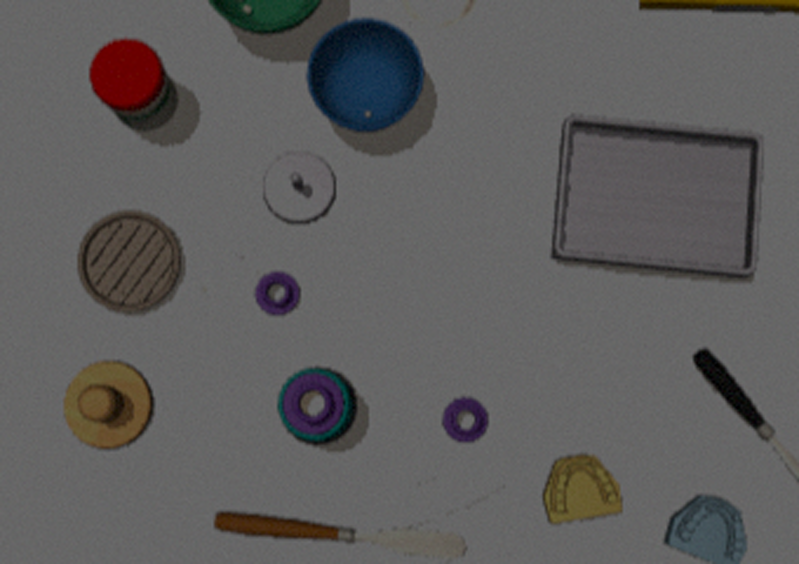

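View pics/scene0.png

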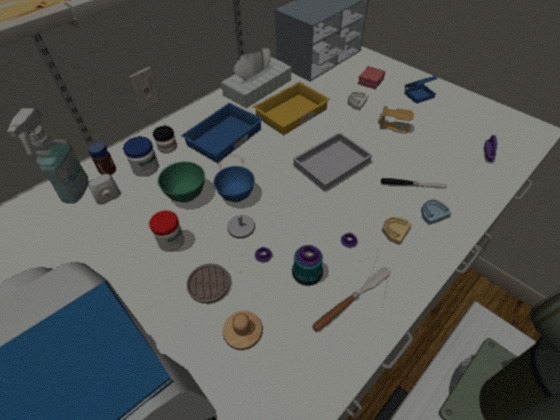

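The top crop shows the set at about (254,262) in full pixels, the slim post at (248,170), the stout post at (166,264), the dish at (175,200), the tray at (400,175), and two small decoy gauges at (238,214) and (318,268). The jar and cast stand away from the paths.

Run:
```python
from h import *
c=cam('top')
hints=dict(gauge=(254,262),sleeve=(254,262),slim_post=(248,170),stout_post=(166,264),burnout_dish=(175,200),tray=(400,175),cast=(367,300),jar=(175,125))
zs=dict(gauge=.071,sleeve=.066,slim_post=.01,stout_post=.01,burnout_dish=.014,tray=.031,cast=.03,jar=.084)
for n,h in hints.items():
    for r in env.masks_of('top',n):
        b=np.array(r['bbox']); m=[(b[0]+b[2])/2,(b[1]+b[3])/2]
        if np.hypot(*(np.array(m)-h))>12: continue
        pts=cv2.findNonZero(r['region'].astype(np.uint8)); hull=cv2.convexHull(pts)
        w=np.array([ray(c,u,v,zs[n])[:2]*1000 for u,v in hull[:,0]],np.float32)
        if n in('tray','cast'): print(n,cv2.minAreaRect(w),r['confidence'])
        else:
            # circle lsq
            A=np.c_[2*w,np.ones(len(w))]; x=np.linalg.lstsq(A,(w**2).sum(1),rcond=None)[0]
            print(n,np.round(x[:2],1),'r',np.round(np.sqrt(x[2]+x[0]**2+x[1]**2),1),'enc',cv2.minEnclosingCircle(w),round(r['confidence'],2))
        break
print(proj(c,[.3,.05,0]))
```

```text
gauge [455.2  36.1] r 25.9 enc ((455.87689208984375, 36.396018981933594), 26.625938415527344) 0.8
sleeve [454.7  37.2] r 24.6 enc ((454.33197021484375, 37.21089172363281), 25.31570816040039) 0.73
slim_post [657.2  52.1] r 34.1 enc ((657.1439208984375, 52.89501953125), 34.89757537841797) 0.82
stout_post [459.1 227.2] r 40.5 enc ((458.669921875, 227.70249938964844), 41.30904006958008) 0.98
burnout_dish [590.  208.8] r 47.9 enc ((589.7352294921875, 208.8323211669922), 48.60552978515625) 0.94
tray ((638.6199951171875, -276.11419677734375), (184.21200561523438, 135.52035522460938), 83.17552185058594) 0.75
cast ((379.75335693359375, -194.82077026367188), (54.47772979736328, 67.88459014892578), 7.100564956665039) 0.7
jar [735.3 191.1] r 41.1 enc ((735.79736328125, 191.1039276123047), 45.97346496582031) 0.91
[249.32753001 335.71228047]
```

>>> send_rows --moves '[60,0,0,0,0,0,-6.9,60,0,0,0,0,0,-6.9,60,0,0,0,0,0,-6.8,60,-21,-42,0,0,0,0,60,-21,-42,0,0,0,0]' --squeeze 30

```text
t: 2.6
eef_pos: [0.2449, 0.4536, 0.2311]
eef_rot: [-0.003, 3.141, -0.0]
contact_force: [0.7, 0.9, -0.7]
finger_gap: 0.0601
gripper_force: 0.0
```

>>> send_rows --moves '[60,-21,-42,0,0,0,0,60,-21,-42,0,0,0,0,60,-21,-42,0,0,0,0,60,-21,-42,0,0,0,0,60,-21,-42,0,0,0,0]'

```text
t: 3.1
eef_pos: [0.3502, 0.2422, 0.2316]
eef_rot: [0.001, 3.14, 0.001]
contact_force: [1.4, -0.0, 0.3]
finger_gap: 0.0598
gripper_force: 0.0
```

>>> send_rows --moves '[60,-21,-42,0,0,0,0,60,-21,-42,0,0,0,0,60,-21,-42,0,0,0,0,60,-21,-42,0,0,0,0,60,-21,-39,0,0,0,0]'

```text
t: 3.6
eef_pos: [0.455, 0.0346, 0.2317]
eef_rot: [0.003, 3.14, -0.0]
contact_force: [1.5, 1.3, 0.0]
finger_gap: 0.0599
gripper_force: 0.0
```

Run:
```python
from h import *
s=env.sense(); print(s['eef_pos']*1000, np.round(R.from_rotvec(s['eef_rot']).as_matrix(),3),s['finger_gap'])
c=cam('wrist'); cv2.imwrite('pics/w1.png',c['img'])
for n,z in [('gauge',.071),('sleeve',.066)]:
    for r in env.masks_of('wrist',n):
        hull=cv2.convexHull(cv2.findNonZero(r['region'].astype(np.uint8)))
        w=np.array([ray(c,u,v,z)[:2]*1000 for u,v in hull[:,0]],np.float32)
        A=np.c_[2*w,np.ones(len(w))]; x=np.linalg.lstsq(A,(w**2).sum(1),rcond=None)[0]
        print(n,r['bbox'],np.round(x[:2],1),np.round(np.sqrt(x[2]+x[0]**2+x[1]**2),1),cv2.minEnclosingCircle(w),round(r['confidence'],2))
```

```text
[455.02087477  34.58223479 231.67327992] [[-1.     0.002  0.001]
 [ 0.002  1.    -0.   ]
 [-0.001 -0.    -1.   ]] 0.059942278849406824
gauge [159.7, 150.3, 195.3, 183.4] [429.9 -71.6] 16.6 ((429.9428405761719, -71.44054412841797), 16.91045379638672) 0.79
gauge [260.4, 162.5, 311.0, 212.5] [454.1  38.8] 26.3 ((454.0607604980469, 38.793060302734375), 26.842498779296875) 0.77
gauge [297.3, 239.1, 325.1, 266.7] [527.3  68.7] 16.9 ((527.3211059570312, 68.79533386230469), 17.08440589904785) 0.6
sleeve [257.6, 155.8, 314.7, 219.7] [451.6  38.4] 32.2 ((451.55438232421875, 37.89646530151367), 33.651649475097656) 0.69
```

View pics/w1.png

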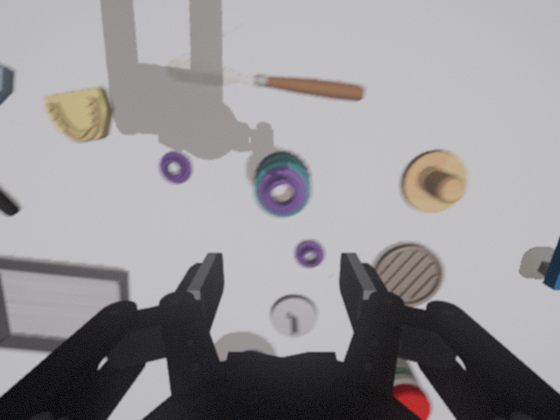

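The wrist picture shows the set at (283,188), between the stout post at (435,182) and a decoy at (175,167). Both cameras agree on about (454.5, 37.5) mm.

>>> send_rows --moves '[60,0,3,30,0,0,0,60,0,0,35,0,0,0,60,0,0,35,0,0,0,60,0,0,30,0,0,0,60,0,0,16,0,0,0]'

```text
t: 4.25
eef_pos: [0.4515, 0.0413, 0.0826]
eef_rot: [0.001, -3.137, -0.001]
contact_force: [-0.7, 0.2, -0.8]
finger_gap: 0.0597
gripper_force: 0.0
```

>>> send_rows --moves '[60,0,0,8,0,0,0,60,0,0,4,0,0,0,25,0,0,0,0,0,0,25,0,0,0,0,0,0,25,0,0,0,0,0,0]'

```text
t: 4.75
eef_pos: [0.4555, 0.0397, 0.0746]
eef_rot: [0.002, 3.139, -0.0]
contact_force: [0.6, 1.1, 2.6]
finger_gap: 0.0329
gripper_force: 30.0
```

>>> send_rows --moves '[25,0,0,0,0,0,0,25,0,0,0,0,0,0,25,0,0,0,0,0,0,25,0,0,0,0,0,0,25,0,0,0,0,0,0]'

```text
t: 5.25
eef_pos: [0.4555, 0.0397, 0.0745]
eef_rot: [0.002, 3.139, 0.0]
contact_force: [-0.3, 0.5, 6.2]
finger_gap: 0.0332
gripper_force: 30.2
```

>>> send_rows --moves '[25,0,0,-5,0,0,0,25,0,0,-10,0,0,0,25,0,0,-15,0,0,0,25,0,0,-15,0,0,0,25,-20,1,0,0,0,0]'

```text
t: 5.75
eef_pos: [0.4742, 0.0406, 0.1204]
eef_rot: [0.002, 3.14, -0.001]
contact_force: [1.1, -0.7, -0.7]
finger_gap: 0.0331
gripper_force: 29.9
```

>>> send_rows --moves '[25,-40,2,0,0,0,0,25,-40,2,0,0,0,0,25,-40,3,0,0,0,0,25,-40,3,0,0,0,0,25,-22,1,0,0,0,0]'

```text
t: 6.25
eef_pos: [0.6593, 0.0513, 0.1189]
eef_rot: [0.002, 3.139, -0.0]
contact_force: [0.4, 0.2, -0.4]
finger_gap: 0.0331
gripper_force: 29.9
```

Run:
```python
from h import *
s=env.sense(); print(s['eef_pos']*1000, s['finger_gap'],s['contact_force'])
c=cam('wrist')
p=cam('top')
fit=lambda w:(lambda x:np.r_[x[:2],np.sqrt(x[2]+x[0]**2+x[1]**2)])(np.linalg.lstsq(np.c_[2*w,np.ones(len(w))],(w**2).sum(1),rcond=None)[0])
for n,z in [('gauge',.108),('slim_post',.01),('sleeve',.066)]:
  for cn,cc in (('wrist',c),('top',p)):
    for r in env.masks_of(cn,n):
        hull=cv2.convexHull(cv2.findNonZero(r['region'].astype(np.uint8)))
        w=np.array([ray(cc,u,v,z)[:2]*1000 for u,v in hull[:,0]],np.float32)
        print(cn,n,np.round(r['bbox']),np.round(fit(w),1),round(r['confidence'],2))
cv2.imwrite('pics/w2.png',c['img'])
```

```text
[659.33966321  51.33742524 118.90494701] 0.0330788405088178 [ 0.39061253  0.23479421 -0.37194519]
wrist gauge [287.  54. 334. 110.] [569.4  66.   12.1] 0.92
wrist gauge [235. 209. 332. 303.] [662.   51.9  27.6] 0.84
top gauge [304. 256. 331. 277.] [437.4 -90.8  18.5] 0.63
top gauge [231. 154. 242. 168.] [649.9  62.3  10.7] 0.39
wrist slim_post [248. 162. 324. 224.] [656.6  54.9  33.3] 0.96
top slim_post [233. 158. 261. 173.] [660.6  50.9  31.4] 0.51
top sleeve [246. 246. 268. 280.] [454.2  34.2  31. ] 0.59
```

View pics/w2.png

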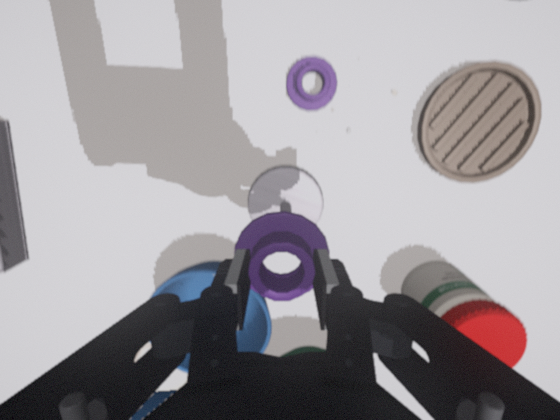

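The wrist picture shows the gauge in the fingers at (282,265), with the post's foot centred near (286,195) and the blue bowl clear of it. It needs a shift of about -2.5 mm in x and +1.5 mm in y.

>>> send_rows --moves '[25,2.5,1.5,15,0,0,0,25,0,0,25,0,0,0,25,0,0,20,0,0,0,25,0,0,20,0,0,0,25,0,0,10,0,0,0]'

```text
t: 7.15
eef_pos: [0.6533, 0.0534, 0.0264]
eef_rot: [-0.002, -3.141, -0.001]
contact_force: [1.5, 0.8, 0.8]
finger_gap: 0.033
gripper_force: 30.0
```

>>> send_rows --moves '[25,0,0,3,0,0,0,25,0,0,2,0,0,0,25,0,0,1,0,0,0,25,0,0,0,0,0,0,25,0,0,0,0,0,0]'

```text
t: 7.65
eef_pos: [0.6537, 0.0528, 0.0227]
eef_rot: [-0.002, -3.141, 0.0]
contact_force: [-0.4, 0.7, 1.0]
finger_gap: 0.0328
gripper_force: 30.0
```

>>> send_rows --moves '[25,0,0,1,0,0,0,25,0,0,1,0,0,0,25,0,0,0,0,0,0,25,0,0,0,0,0,0,25,0,0,0,0,0,0]'

```text
t: 8.15
eef_pos: [0.6537, 0.0528, 0.0226]
eef_rot: [-0.002, -3.141, 0.001]
contact_force: [-5.7, 0.9, 9.3]
finger_gap: 0.0332
gripper_force: 30.8
```

>>> send_rows --moves '[60,0,0,0,0,0,0,60,0,0,0,0,0,0,60,0,0,0,0,0,0,60,0,0,-10,0,0,0,60,0,0,-30,0,0,0]'

```text
t: 8.65
eef_pos: [0.6504, 0.053, 0.0569]
eef_rot: [-0.002, -3.133, -0.001]
contact_force: [0.2, 0.7, -0.3]
finger_gap: 0.0602
gripper_force: 0.0
```

>>> send_rows --moves '[85,0,0,-40,0,0,0,85,0,0,-40,0,0,0,85,40,-4,-20,0,0,0,85,45,-4,0,0,0,0,85,45,-3,0,0,0,0]'

```text
t: 9.15
eef_pos: [0.5236, 0.0418, 0.1622]
eef_rot: [0.002, 3.138, -0.001]
contact_force: [-0.8, 0.5, 0.5]
finger_gap: 0.0852
gripper_force: 0.0
```

>>> send_rows --moves '[85,40,-3,0,0,0,0,85,28,-2,0,0,0,0,85,0,0,0,0,0,0,85,0,0,0,0,0,0,85,0,0,0,0,0,0]'

```text
t: 9.65
eef_pos: [0.4574, 0.037, 0.1612]
eef_rot: [0.002, 3.139, -0.0]
contact_force: [0.7, 0.9, -0.0]
finger_gap: 0.0851
gripper_force: 0.0
```

```bash
cat >> h.py <<'E'
fit=lambda w:(lambda x:np.r_[x[:2],np.sqrt(x[2]+x[0]**2+x[1]**2)])(np.linalg.lstsq(np.c_[2*w,np.ones(len(w))],(w**2).sum(1),rcond=None)[0])
def look(cn,items,png=None):
    s=env.sense(); print(np.round(s['eef_pos']*1000,1),np.round(s['eef_rot'],3),round(s['finger_gap']*1000,1),np.round(s['contact_force'],1))
    c=cam(cn)
    for n,z in items:
        for r in env.masks_of(cn,n):
            hull=cv2.convexHull(cv2.findNonZero(r['region'].astype(np.uint8)))
            w=np.array([ray(c,u,v,z)[:2]*1000 for u,v in hull[:,0]],np.float32)
            print(cn,n,np.round(r['bbox']),np.round(fit(w),1),np.round(cv2.minEnclosingCircle(w)[0],1),round(r['confidence'],2))
    if png: cv2.imwrite('pics/'+png,c['img'])
    return c
E
python3 - <<'E'
from h import *
look('wrist',[('sleeve',.066),('muffle',.06)],'w3.png')
look('top',[('sleeve',.066),('muffle',.06),('gauge',.019),('stout_post',.01)],'t3.png')
a=cv2.imread('pics/t3.png')[130:290,130:350]; b=cv2.imread('pics/w3.png')
cv2.imwrite('pics/m3.png',np.hstack([cv2.resize(a,(440,320)),cv2.resize(b,None,fx=.64,fy=.64)[:320][:,:350] if 0 else cv2.resize(b[60:380,120:460],(340,320))]))
E
```

```text
[457.4  37.  161.2] [ 2.000e-03  3.139e+00 -0.000e+00] 85.1 [ 0.7  0.9 -0. ]
wrist sleeve [248. 163. 322. 243.] [451.1  38.8  32.2] [450.8  38.8] 0.9
wrist muffle [262. 181. 308. 228.] [453.2  38.5  21.2] [453.3  38.4] 0.75
[457.   37.1 160.6] [ 2.000e-03  3.141e+00 -0.000e+00] 84.7 [-0.2  1.3  0.4]
top gauge [236. 160. 259. 180.] [652.6  50.5  25.8] [652.7  50.2] 0.84
top gauge [308. 261. 331. 280.] [439.5 -98.2  21. ] [439.9 -98.9] 0.78
top gauge [230. 204. 248. 215.] [561.3  72.3  15.6] [563.2  71.2] 0.63
top stout_post [146. 244. 171. 282.] [460.3 234.7  34. ] [460.7 234. ] 0.83
```

View pics/m3.png

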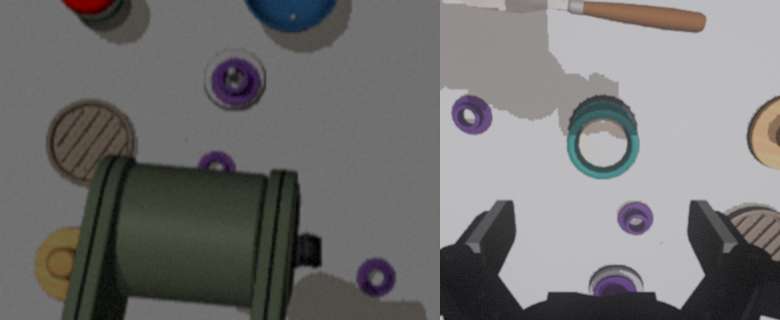

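The left half shows the gauge seated over the pin. The right half shows the bare ring with the cream muffle inside, centred near (453.5, 38.5) mm.

>>> send_rows --moves '[85,3,1.5,25,0,0,0,85,0,0,35,0,0,0,85,0,0,35,0,0,0,85,0,0,25,0,0,0,85,0,0,12,0,0,0]'

```text
t: 10.55
eef_pos: [0.4508, 0.0389, 0.0258]
eef_rot: [-0.002, -3.137, -0.001]
contact_force: [-0.4, -0.8, -0.2]
finger_gap: 0.0851
gripper_force: 0.0
```

>>> send_rows --moves '[85,0,0,3,0,0,0,50,0,0,0,0,0,0,50,0,0,0,0,0,0,50,0,0,0,0,0,0,50,0,0,0,0,0,0]'

```text
t: 11.05
eef_pos: [0.4545, 0.0385, 0.0268]
eef_rot: [0.002, 3.138, -0.001]
contact_force: [-0.4, 0.7, 4.7]
finger_gap: 0.0619
gripper_force: 33.0
```

>>> send_rows --moves '[50,0,0,-8,0,0,0,50,0,0,-15,0,0,0,50,0,0,-20,0,0,0,50,0,0,-20,0,0,0,50,0,0,-12,0,0,0]'

```text
t: 11.55
eef_pos: [0.4535, 0.0386, 0.1021]
eef_rot: [0.002, 3.139, -0.0]
contact_force: [-0.2, 0.0, -0.4]
finger_gap: 0.0612
gripper_force: 33.1
```

>>> send_rows --moves '[50,-1,35,0,0,0,0,50,-1,40,0,0,0,0,50,-1,40,0,0,0,0,50,-1,40,0,0,0,0,50,-1,34,0,0,0,0]'

```text
t: 12.05
eef_pos: [0.4576, 0.2295, 0.1004]
eef_rot: [-0.001, -3.141, -0.0]
contact_force: [1.2, 0.2, -0.8]
finger_gap: 0.0617
gripper_force: 33.1
```

Run:
```python
from h import *
look('wrist',[('sleeve',.140),('stout_post',.01)],'w4.png')
look('top',[('muffle',.06),('ring_base',.014)])
```

```text
[457.6 229.5 100.4] [-1.000e-03 -3.141e+00 -0.000e+00] 61.7 [ 1.2  0.2 -0.8]
wrist sleeve [206. 204. 357. 359.] [448.8 229.5  32.9] [448.8 229.8] 0.62
wrist stout_post [236. 163. 334. 224.] [456.8 231.   39.1] [456.4 231.3] 0.94
[457.6 229.3 100.3] [ 0.004 -3.141  0.   ] 61.8 [ 0.7 -0.1 -0.5]
top muffle [238. 253. 262. 270.] [453.9  35.6  20.8] [453.7  35.3] 0.75
top ring_base [239. 246. 271. 278.] [454.8  36.7  35.2] [455.3  37.7] 0.63
```

View pics/w4.png

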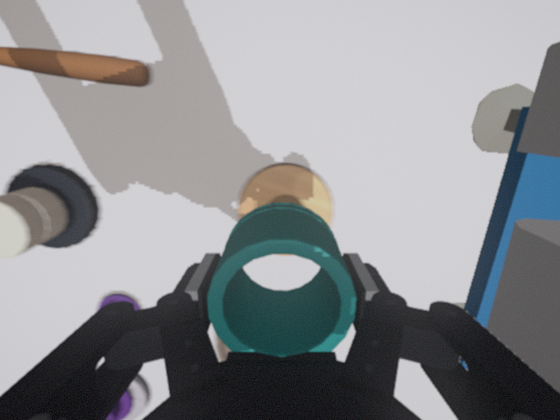

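The picture shows the ring in the fingers at (282,290) over the stout post, whose foot is at (285,195). Off to the left, the muffle is still standing on the base.

>>> send_rows --moves '[50,0,0,10,0,0,0,50,0,0,15,0,0,0,50,0,0,15,0,0,0,50,0,0,15,0,0,0,50,0,0,15,0,0,0]'

```text
t: 12.85
eef_pos: [0.4578, 0.2263, 0.029]
eef_rot: [-0.005, -3.141, 0.001]
contact_force: [-0.0, -1.1, -1.4]
finger_gap: 0.0617
gripper_force: 33.2
```

>>> send_rows --moves '[50,0,0,4,0,0,0,50,0,0,2,0,0,0,50,0,0,1,0,0,0,50,0,0,0,0,0,0,50,0,0,0,0,0,0]'

```text
t: 13.35
eef_pos: [0.4587, 0.2278, 0.024]
eef_rot: [0.002, 3.14, 0.001]
contact_force: [0.2, 0.7, 0.5]
finger_gap: 0.0616
gripper_force: 33.2
```

>>> send_rows --moves '[50,0,0,1,0,0,0,50,0,0,1,0,0,0,50,0,0,0,0,0,0,50,0,0,0,0,0,0,50,0,0,0,0,0,0]'

```text
t: 13.85
eef_pos: [0.4587, 0.2279, 0.0228]
eef_rot: [0.001, 3.14, 0.0]
contact_force: [-1.7, -0.4, 8.0]
finger_gap: 0.0617
gripper_force: 33.9
```

>>> send_rows --moves '[85,0,0,0,0,0,0,85,0,0,0,0,0,0,85,0,0,0,0,0,0,85,0,0,-10,0,0,0,85,0,0,-30,0,0,0]'

```text
t: 14.35
eef_pos: [0.4551, 0.2267, 0.0592]
eef_rot: [-0.002, -3.134, 0.003]
contact_force: [0.0, -0.8, -0.5]
finger_gap: 0.0848
gripper_force: 0.0
```

>>> send_rows --moves '[85,0,0,-40,0,0,0,85,0,0,-40,0,0,0,70,1,-30,-10,0,0,0,70,1,-40,0,0,0,0,70,1,-40,0,0,0,0]'

```text
t: 14.85
eef_pos: [0.4555, 0.1169, 0.153]
eef_rot: [-0.001, 3.138, 0.0]
contact_force: [0.1, -0.3, -1.1]
finger_gap: 0.0701
gripper_force: 0.0
```

>>> send_rows --moves '[70,1,-40,0,0,0,0,70,1,-40,0,0,0,0,70,0,0,0,0,0,0,70,0,0,0,0,0,0,70,0,0,0,0,0,0]'

```text
t: 15.35
eef_pos: [0.4529, 0.0384, 0.1516]
eef_rot: [0.001, 3.141, 0.001]
contact_force: [0.1, 0.6, 0.5]
finger_gap: 0.0701
gripper_force: 0.0
```

Run:
```python
from h import *
look('wrist',[('muffle',.06),('ring_base',.014),('sleeve',.062)],'w5.png')
look('top',[('sleeve',.062)],'t5.png')
a=cv2.imread('pics/t5.png')[150:310,110:330]; b=cv2.imread('pics/w5.png')
cv2.imwrite('pics/m5.png',np.hstack([cv2.resize(a,(440,320)),cv2.resize(b[60:380,180:520],(340,320))]))
```

```text
[452.9  38.4 151.6] [1.000e-03 3.141e+00 1.000e-03] 70.1 [0.1 0.6 0.5]
wrist muffle [255. 180. 307. 236.] [451.3  39.1  22.7] [451.   38.6] 0.68
wrist ring_base [245. 162. 317. 223.] [453.7  38.9  35.1] [453.5  39.2] 0.65
wrist sleeve [442. 174. 549. 253.] [452.4 213.1  40.2] [450.6 213.5] 0.95
[452.8  38.8 151.3] [ 1.000e-03 -3.141e+00 -0.000e+00] 69.7 [ 0.  -0.3  0.4]
top sleeve [146. 248. 165. 276.] [458.3 226.9  29.1] [458.5 227.3] 0.87
```

View pics/m5.png

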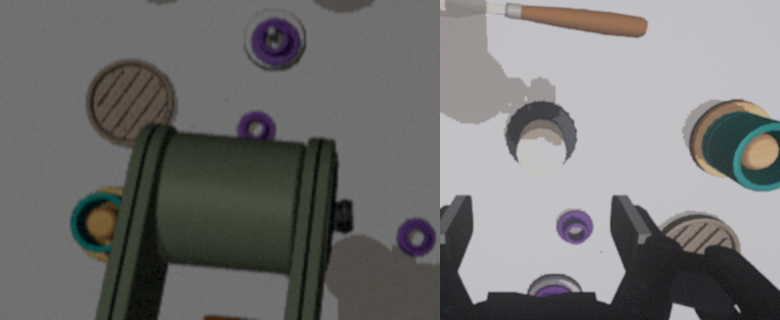

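Left half: the ring sits over the stout post. Right half: the muffle stands on the base at about (453.5, 39) mm, right below the tool.

>>> send_rows --moves '[70,0,0.5,25,0,0,0,70,0,0,35,0,0,0,70,0,0,30,0,0,0,70,0,0,20,0,0,0,70,0,0,10,0,0,0]'

```text
t: 16.15
eef_pos: [0.4511, 0.0387, 0.0292]
eef_rot: [-0.001, -3.138, -0.001]
contact_force: [0.7, 0.8, -0.6]
finger_gap: 0.0705
gripper_force: 0.0
```

>>> send_rows --moves '[70,0,0,3,0,0,0,55,0,0,0,0,0,0,46,0,0,0,0,0,0,30,0,0,0,0,0,0,30,0,0,0,0,0,0]' --squeeze 25

```text
t: 16.65
eef_pos: [0.4543, 0.0381, 0.0296]
eef_rot: [0.002, 3.139, -0.0]
contact_force: [-1.3, 0.6, 4.5]
finger_gap: 0.0416
gripper_force: 25.7
```

>>> send_rows --moves '[30,0,0,0,0,0,0,30,0,0,0,0,0,0,30,0,0,0,0,0,0,30,0,0,0,0,0,0,30,0,0,0,0,0,0]'

```text
t: 17.15
eef_pos: [0.4543, 0.0381, 0.0296]
eef_rot: [0.002, 3.139, -0.0]
contact_force: [-0.8, 1.4, 7.3]
finger_gap: 0.0414
gripper_force: 25.8
```

>>> send_rows --moves '[30,0,0,-5,0,0,0,30,0,0,-10,0,0,0,30,0,0,-15,0,0,0,30,0,0,-20,0,0,0,30,0,0,-15,0,0,0]'

```text
t: 17.65
eef_pos: [0.4529, 0.0381, 0.0946]
eef_rot: [0.002, 3.141, -0.0]
contact_force: [0.7, 0.1, -0.9]
finger_gap: 0.0411
gripper_force: 25.6
```

>>> send_rows --moves '[30,-12,15,0,0,0,0,30,-20,25,0,0,0,0,30,-24,30,0,0,0,0,30,-24,30,0,0,0,0,30,-24,30,0,0,0,0]'

```text
t: 18.15
eef_pos: [0.5575, 0.1691, 0.0936]
eef_rot: [-0.002, -3.141, 0.0]
contact_force: [-0.4, -0.3, -1.0]
finger_gap: 0.0418
gripper_force: 25.6
```

>>> send_rows --moves '[30,-20,25,0,0,0,0,30,-12,16,0,0,0,0,30,0,0,0,0,0,0,30,0,0,0,0,0,0,30,0,0,0,0,0,0]'

```text
t: 18.65
eef_pos: [0.588, 0.208, 0.093]
eef_rot: [-0.003, -3.14, 0.001]
contact_force: [0.2, -0.1, -1.3]
finger_gap: 0.0411
gripper_force: 25.7
```

Run:
```python
from h import *
look('wrist',[('muffle',.124),('burnout_dish',.014)],'w6.png')
look('top',[('ring_base',.014),('sleeve',.062)])
```

```text
[588. 208.  93.] [-3.00e-03 -3.14e+00  1.00e-03] 41.1 [ 0.2 -0.1 -1.3]
wrist muffle [237. 223. 327. 338.] [581.  208.7  23.9] [580.9 209.2] 0.93
wrist burnout_dish [226. 158. 350. 255.] [589.1 212.   46.3] [590.1 212.3] 0.84
[588.5 208.1  93.3] [-0.004 -3.141  0.   ] 41.3 [ 0.2  0.  -0.8]
top ring_base [239. 247. 270. 278.] [454.5  35.6  34.9] [454.4  35.7] 0.92
top sleeve [151. 249. 181. 276.] [455.4 214.5  31.1] [454.3 214. ] 0.73
```

View pics/w6.png

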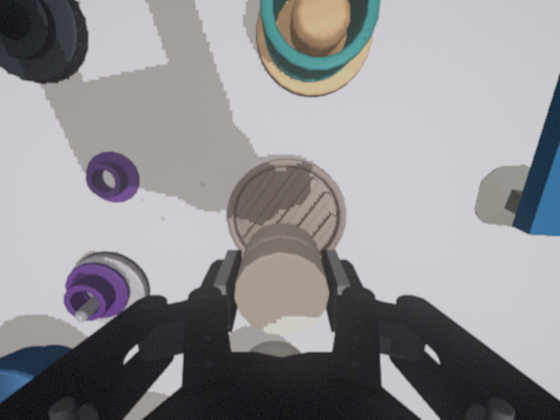

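The muffle is held at (282,280), above the dish at (287,210). Dish centre is about (590, 210) mm.

>>> send_rows --moves '[30,-1.5,1.5,15,0,0,0,30,0,0,18,0,0,0,30,0,0,15,0,0,0,30,0,0,10,0,0,0,30,0,0,7,0,0,0]'

```text
t: 19.45
eef_pos: [0.5897, 0.2103, 0.0264]
eef_rot: [-0.002, -3.139, 0.001]
contact_force: [0.3, 0.2, -1.7]
finger_gap: 0.0414
gripper_force: 25.7
```

>>> send_rows --moves '[30,0,0,2,0,0,0,30,0,0,2,0,0,0,30,0,0,1,0,0,0,30,0,0,0,0,0,0,30,0,0,0,0,0,0]'

```text
t: 19.95
eef_pos: [0.591, 0.2106, 0.0239]
eef_rot: [0.002, 3.141, 0.0]
contact_force: [-0.6, -0.4, -1.4]
finger_gap: 0.0418
gripper_force: 25.7
```

>>> send_rows --moves '[30,0,0,1,0,0,0,30,0,0,1,0,0,0,30,0,0,1,0,0,0,30,0,0,0,0,0,0,30,0,0,0,0,0,0]'

```text
t: 20.45
eef_pos: [0.5905, 0.2105, 0.0202]
eef_rot: [-0.002, -3.141, 0.0]
contact_force: [0.4, -0.0, -1.1]
finger_gap: 0.0413
gripper_force: 25.7
```

>>> send_rows --moves '[30,0,0,0.5,0,0,0,30,0,0,0,0,0,0,30,0,0,0.5,0,0,0,30,0,0,0,0,0,0,30,0,0,0,0,0,0]'

```text
t: 20.95
eef_pos: [0.5907, 0.2105, 0.0197]
eef_rot: [0.002, 3.141, 0.0]
contact_force: [-2.4, -0.2, 2.5]
finger_gap: 0.0411
gripper_force: 26.0
```

>>> send_rows --moves '[48,0,0,0,0,0,0,70,0,0,0,0,0,0,70,0,0,0,0,0,0,70,0,0,-10,0,0,0,70,0,0,-25,0,0,0]'

```text
t: 21.45
eef_pos: [0.5881, 0.21, 0.0522]
eef_rot: [-0.002, -3.136, 0.002]
contact_force: [-0.2, 0.6, -0.3]
finger_gap: 0.07
gripper_force: 0.0
```

>>> send_rows --moves '[70,0,0,-35,0,0,0,70,0,0,-40,0,0,0,85,10,-12,-20,0,0,0,85,30,-38,0,0,0,0,85,35,-44,0,0,0,0]'

```text
t: 21.95
eef_pos: [0.5203, 0.1211, 0.1517]
eef_rot: [-0.001, 3.137, 0.0]
contact_force: [0.8, -0.9, -0.5]
finger_gap: 0.0846
gripper_force: 0.0
```

>>> send_rows --moves '[85,35,-44,0,0,0,0,85,26,-34,0,0,0,0,85,0,0,0,0,0,0,85,0,0,0,0,0,0,85,0,0,0,0,0,0]'

```text
t: 22.45
eef_pos: [0.4634, 0.0488, 0.1502]
eef_rot: [0.001, 3.139, 0.0]
contact_force: [-0.6, -0.5, -0.4]
finger_gap: 0.085
gripper_force: 0.0
```

Run:
```python
from h import *
look('wrist',[('ring_base',.014)],'w7.png')
look('top',[('muffle',.05),('sleeve',.062)],'t7.png')
a=cv2.imread('pics/t7.png')[130:290,130:350]; b=cv2.imread('pics/w7.png')
cv2.imwrite('pics/m7.png',np.hstack([cv2.resize(a,(440,320)),cv2.resize(b[60:380,180:520],(340,320))]))
```

```text
[463.4  48.8 150.2] [1.000e-03 3.139e+00 0.000e+00] 85.0 [-0.6 -0.5 -0.4]
wrist ring_base [233. 149. 305. 225.] [454.   38.9  34.9] [454.   39.5] 0.95
[463.3  49.1 149.8] [-0.    3.14  0.  ] 84.7 [-0.   0.6  0.5]
top muffle [160. 190. 182. 207.] [588.9 204.9  23. ] [587.9 204.4] 0.91
top muffle [160. 106. 194. 143.] [747.2 197.3  41.1] [745.2 199.7] 0.28
top sleeve [146. 249. 158. 278.] [458.9 233.3  25. ] [458.8 234.6] 0.64
```

View pics/m7.png

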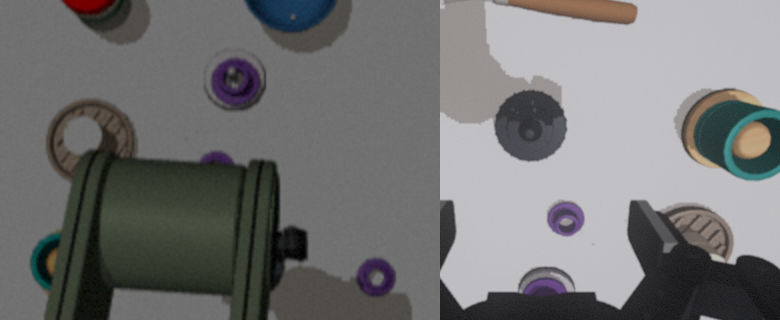

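Left half: the muffle stands mid-dish. Right half: the base is free at about (454, 38.8) mm.

>>> send_rows --moves '[85,9.5,-10,25,0,0,0,85,0,0,35,0,0,0,85,0,0,35,0,0,0,85,0,0,28,0,0,0,85,0,0,15,0,0,0]'

```text
t: 23.2
eef_pos: [0.4507, 0.039, 0.0086]
eef_rot: [-0.001, -3.137, -0.001]
contact_force: [-0.3, 0.2, 0.9]
finger_gap: 0.0851
gripper_force: 0.0
```

>>> send_rows --moves '[85,0,0,4,0,0,0,85,0,0,3,0,0,0,85,0,0,2,0,0,0,85,0,0,0,0,0,0,85,0,0,0,0,0,0]'

```text
t: 23.7
eef_pos: [0.4535, 0.0384, 0.0031]
eef_rot: [0.002, 3.14, -0.0]
contact_force: [-0.9, 0.4, -0.7]
finger_gap: 0.0853
gripper_force: 0.0
```

Run:
```python
from h import *
look('wrist',[('ring_base',.014)],'w8.png')
```

```text
[453.5  38.4   3.1] [ 2.00e-03  3.14e+00 -0.00e+00] 85.3 [-0.9  0.4 -0.7]
wrist ring_base [211. 201. 347. 335.] [452.3  38.9  35.3] [452.2  38.9] 0.92
```

View pics/w8.png

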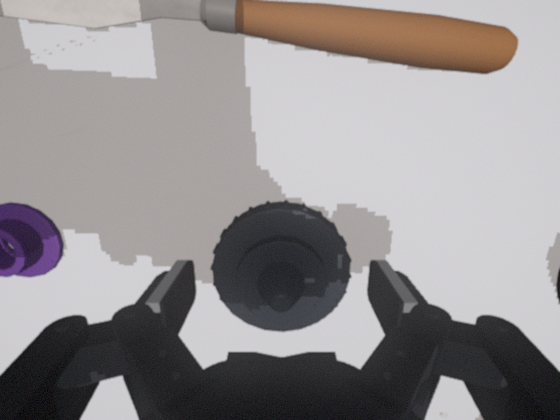

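The base is centred between the open fingers at (281,267). By projection the fingertips at (193,262) and (370,262) are still about 15 mm up, so I can go lower.

>>> send_rows --moves '[85,0,0,3,0,0,0,85,0,0,2,0,0,0,85,0,0,2,0,0,0,85,0,0,0,0,0,0,85,0,0,0,0,0,0]' --squeeze 50

```text
t: 24.3
eef_pos: [0.4525, 0.0384, -0.0049]
eef_rot: [-0.002, -3.141, -0.0]
contact_force: [0.3, 0.0, -0.3]
finger_gap: 0.0847
gripper_force: 0.0
```

>>> send_rows --moves '[78,0,0,0,0,0,0,72,0,0,0,0,0,0,60,0,0,0,0,0,0,60,0,0,0,0,0,0,60,0,0,0,0,0,0]'

```text
t: 24.8
eef_pos: [0.4528, 0.0384, -0.0041]
eef_rot: [0.002, 3.141, -0.0]
contact_force: [-2.2, -0.2, 5.8]
finger_gap: 0.0677
gripper_force: 55.0
```

>>> send_rows --moves '[60,0,0,-3,0,0,0,60,0,0,-5,0,0,0,60,0,0,-10,0,0,0,60,0,0,-15,0,0,0,60,0,0,-15,0,0,0]'

```text
t: 25.3
eef_pos: [0.4525, 0.0384, 0.0441]
eef_rot: [-0.002, -3.141, -0.0]
contact_force: [-0.1, 0.4, -0.9]
finger_gap: 0.0681
gripper_force: 56.4
```

Run:
```python
from h import *
look('wrist',[('ring_base',.060)],'w9.png')
```

```text
[452.5  38.4  44.1] [-2.000e-03 -3.141e+00 -0.000e+00] 68.1 [-0.1  0.4 -0.9]
wrist ring_base [213. 206. 354. 344.] [453.2  39.   36. ] [453.   38.8] 0.85
```

View pics/w9.png

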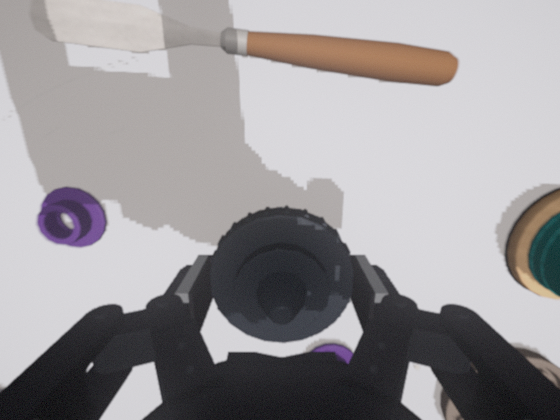

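The base is held level between the pads at (282,275), clear of the table.

>>> send_rows --moves '[60,0,0,-20,0,0,0,60,-5,-9,-20,0,0,0,60,-15,-25,0,0,0,0,60,-21,-35,0,0,0,0,60,-21,-35,0,0,0,0]'

```text
t: 25.9
eef_pos: [0.5147, -0.0664, 0.0831]
eef_rot: [-0.0, -3.141, -0.0]
contact_force: [0.7, 0.7, -1.5]
finger_gap: 0.0676
gripper_force: 56.8
```

>>> send_rows --moves '[60,-21,-35,0,0,0,0,60,-21,-35,0,0,0,0,60,-21,-35,0,0,0,0,60,-21,-35,0,0,0,0,60,-20,-35,0,0,0,0]'

```text
t: 26.4
eef_pos: [0.6185, -0.2421, 0.0823]
eef_rot: [-0.002, -3.141, -0.001]
contact_force: [1.2, 0.5, -0.6]
finger_gap: 0.0679
gripper_force: 56.8
```

>>> send_rows --moves '[60,-15,-25,0,0,0,0,60,-5,-10,0,0,0,0,60,0,0,0,0,0,0,60,0,0,0,0,0,0,60,0,0,0,0,0,0]'

```text
t: 26.9
eef_pos: [0.6373, -0.2739, 0.0827]
eef_rot: [0.0, -3.14, -0.002]
contact_force: [0.1, 0.3, -1.9]
finger_gap: 0.068
gripper_force: 56.7
```

Run:
```python
from h import *
look('wrist',[('tray',.031),('ring_base',.1)],'w10.png')
```

```text
[ 637.3 -273.9   82.7] [ 0.00e+00 -3.14e+00 -2.00e-03] 68.0 [ 0.1  0.3 -1.9]
wrist tray [145. 122. 423. 323.] [ 634.3 -276.2   99.9] [ 639.3 -275.3] 0.69
wrist ring_base [209. 207. 352. 344.] [ 637.4 -273.3   35.5] [ 637.2 -273.3] 0.94
wrist ring_base [146. 122. 424. 321.] [ 609.2 -276.    64.7] [ 612.4 -274.7] 0.24
```

View pics/w10.png

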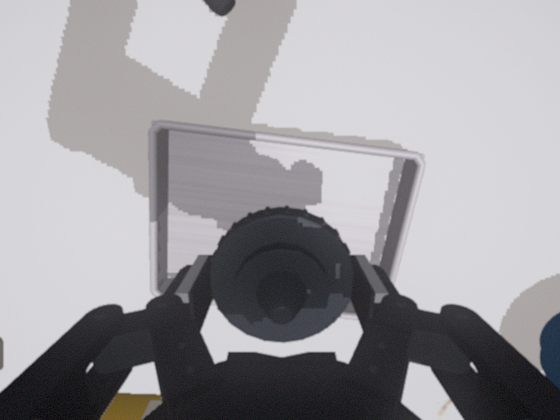

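The base at (282,275) is over the tray, which spans (150–420, 122–320); both have nearly the same centre.

>>> send_rows --moves '[60,-1,-2,18,0,0,0,60,0,0,25,0,0,0,60,0,0,20,0,0,0,60,0,0,10,0,0,0,60,0,0,5,0,0,0]'

```text
t: 27.55
eef_pos: [0.6379, -0.2769, 0.0028]
eef_rot: [-0.002, -3.138, -0.003]
contact_force: [0.7, 0.4, -0.9]
finger_gap: 0.0678
gripper_force: 56.7
```

>>> send_rows --moves '[60,0,0,2,0,0,0,60,0,0,1,0,0,0,60,0,0,1,0,0,0,60,0,0,0,0,0,0,60,0,0,0,0,0,0]'

```text
t: 28.05
eef_pos: [0.6396, -0.2781, 0.002]
eef_rot: [0.002, 3.141, -0.001]
contact_force: [-0.4, 1.0, -1.0]
finger_gap: 0.0678
gripper_force: 56.7
```

>>> send_rows --moves '[60,0,0,1,0,0,0,60,0,0,1,0,0,0,60,0,0,1,0,0,0,60,0,0,0,0,0,0,60,0,0,0,0,0,0]'

```text
t: 28.55
eef_pos: [0.6394, -0.2779, -0.0009]
eef_rot: [0.002, 3.141, -0.0]
contact_force: [-2.8, 1.1, 5.5]
finger_gap: 0.0681
gripper_force: 57.4
```

Contact at the expected height. Next I release and rise.

>>> send_rows --moves '[74,0,0,0,0,0,0,82,0,0,0,0,0,0,82,0,0,0,0,0,0,82,0,0,-8,0,0,0,82,0,0,-20,0,0,0]'

```text
t: 29.05
eef_pos: [0.6373, -0.2767, 0.0241]
eef_rot: [-0.002, -3.137, -0.004]
contact_force: [-0.4, -0.0, 0.1]
finger_gap: 0.0821
gripper_force: 0.0
```

>>> send_rows --moves '[82,0,0,-35,0,0,0,82,0,0,-40,0,0,0,82,0,0,-40,0,0,0,82,40,0,0,0,0,0,82,40,0,0,0,0,0]'

```text
t: 29.55
eef_pos: [0.5607, -0.2788, 0.1448]
eef_rot: [-0.0, 3.136, -0.007]
contact_force: [-0.4, -0.2, -0.9]
finger_gap: 0.0816
gripper_force: 0.0
```

>>> send_rows --moves '[82,40,0,0,0,0,0,82,40,0,0,0,0,0,82,20,0,0,0,0,0,82,0,0,0,0,0,0,82,0,0,0,0,0,0]'

```text
t: 30.05
eef_pos: [0.4598, -0.2781, 0.1422]
eef_rot: [0.003, 3.14, -0.002]
contact_force: [0.3, -0.0, -0.3]
finger_gap: 0.0823
gripper_force: 0.0
```

Run:
```python
from h import *
look('top',[('ring_base',.017),('muffle',.05),('sleeve',.062),('gauge',.019),('cast',.03),('jar',.084)],'t11.png')
a=cv2.imread('pics/t11.png')[90:330,120:460]; cv2.imwrite('pics/t11c.png',cv2.resize(a,None,fx=2.35,fy=2.35,interpolation=cv2.INTER_CUBIC))
```

```text
[ 459.8 -278.1  142.2] [ 3.00e-03  3.14e+00 -2.00e-03] 82.3 [ 0.3 -0.  -0.3]
top ring_base [384. 156. 416. 187.] [ 640.5 -278.3   35.4] [ 640.5 -278.3] 0.97
top muffle [162. 190. 182. 210.] [588.1 204.1  22.8] [587.5 204.5] 0.96
top sleeve [146. 248. 180. 277.] [457.8 220.5  34.1] [458.4 220.4] 0.63
top sleeve [232. 150. 262. 187.] [645.7  47.8  32.4] [646.2  48.3] 0.39
top gauge [308. 260. 328. 280.] [440.2 -96.2  20.2] [440.1 -95.9] 0.58
top gauge [240. 158. 257. 181.] [652.9  50.9  24.6] [653.   50.8] 0.57
top gauge [228. 204. 247. 224.] [556.3  72.1  20.7] [556.3  72.3] 0.47
top cast [349. 283. 383. 313.] [ 373.1 -195.6   35.2] [ 372.4 -195.3] 0.72
top jar [157. 107. 196. 145.] [735.7 190.6  41.5] [735.8 191.1] 0.76
```

View pics/t11c.png

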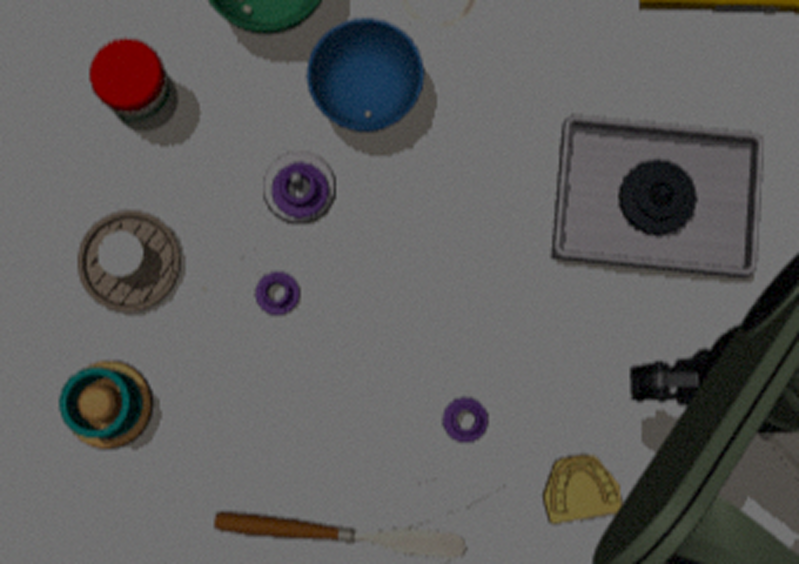

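The final picture shows the gauge over the slim pin (300,187), the ring over the stout post (105,402), the muffle upright in the dish (122,254) and the base cone-up mid-tray (657,197). The cast and jar have not moved.

```bash
python3 -c "
from station import env
print(env.sign_off())"
```

```text
the job is handed in; nothing more can be done
None
```

The set is taken apart in the order asked, each part is on its own place, and I've handed the job in at about 30 s; the last picture shows the cast and jar where they were.

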